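Release the pawl and seat a vial stopper with a hand press

TASK

The vial clamped in the small hand press has its rubber stopper only started. Press the tail of the ratchet pawl right down so that the pawl comes free of the teeth, then push the raised lever down past its teeth as far as it goes, so that the stopper is pressed fully home. Leave the lever down, and do not pick up, shift or knock over any of the loose things around the press.

Things in the scene. Friction and masses are not known exactly. Their poses are not given: they have to be found in the camera images.
- press: Hand press, fixed to the bench: aluminium base plate 130 mm (its x) by 250 mm (its y, from -130 to +120 mm) by 14 mm thick, with a white upright plate (top 154 mm above the bench) on its -x side. Origin: on the bench, straight below the lever's pivot. Its z is up; the lever and the pawl both swing in its y-z plane (x = 0): the lever reaches to its -y side, the pawl's flat tail to its +y side. It stands turned up to 0.35 rad about the vertical.
- lever_pivot (a point): The lever's pivot axis, which runs along the press's x, 140 mm above the bench. The toothed sector (tooth tips at radius 56 mm) sits on the lever around it, on the upper +y side.
- handle (a point): Centre of the lever's cross handle: a black round bar 22 mm in diameter and 80 mm long, parallel to the press's x, at the end of a flat steel bar 18 mm deep and 10 mm thick; 175 mm from lever_pivot. Raised, it is about 0.82 rad above level (about 268 mm above the bench); fully down it is level with lever_pivot (about 140 mm above the bench) and straight out on the -y side. Push on top of it.
- pawl_tab (a point): Middle of the upper face of the pawl's tail: a flat black paddle 36 mm (press x) by 32 mm by 7 mm, about 170 mm from the pivot on the press's +y side and 150 mm above the bench at the start. The pawl turns about a pin parallel to the press's x, 82 mm out on the +y side of lever_pivot and 123 mm above the bench. Pressed right down, the tail is about 36 mm lower. It takes about 2 to 4 N and stays where it is left (friction, no spring).
- pawl (a joint): Turn of the pawl in rad: 0 = hooked in the teeth (start), grows as the tail is pressed down, 0.40 = right down against its stop. The hook is clear of the teeth from about 0.15.
- lever (a joint): Turn of the lever in rad, growing as it is pushed down: 0 to 0.14 at the start (angle above level = 0.82 minus this value). With the pawl hooked it is stopped at about 0.17 (up to 0.25 if pushed hard). With the pawl free it moves against stiff friction (about 2 to 6 N at the handle, 5 to 12 N over the last bit while the stopper goes in; no spring), stays where it is left, and stops at about 0.82 when the stopper is home.
- stopper (a joint): How far the grey rubber stopper (19 mm across) has been pressed into the vial, in m: 0 = standing 7 mm proud, 0.007 = home. It is pressed by the press's ram, which the lever drives, 45 mm from lever_pivot on the -y side.
- vial_a: Loose capped glass vial, 24 mm across, 45 mm tall, standing close to the press; leave alone. Origin: centre of its underside.
- vial_b: Another such loose vial; leave alone.
- vial_c: Another such loose vial; leave alone.
- stopper_jar: Loose glass jar with a white lid, 52 mm across, 65 mm tall, close to the press; leave alone. Origin: centre of its underside.
- gauge: Loose steel setting gauge, a 40 mm disc with a 20 mm post, 36 mm tall, close to the press; leave alone. Origin: centre of its underside.
- wash_bottle: Loose white bottle, 60 mm across, 160 mm tall, to the robot's right; leave alone. Origin: centre of its underside.
- dish: Loose clear dish with lid, 94 mm across, 17 mm tall, to the robot's left; leave alone. Origin: centre of its underside.
- tweezers: Loose steel tweezers lying flat, 125 mm long, 8 mm high, to the robot's right; leave alone. Origin: under their middle.

How it is judged:
On the way, in this order (a step that is already met when the one before it is completed fails the run):
1. the pawl's tail is pressed down (joint pawl above 0.25) while the lever is still raised (joint lever below 0.3) (value of joint pawl above 0.25 rad and value of joint lever below 0.3 rad), for 0.2 s.
2. the lever has passed the teeth (joint lever above 0.6) with the pawl free (value of joint lever above 0.6 rad and value of joint pawl above 0.2 rad), for 0.05 s.
At the end, for the whole second after the job is handed in: The lever is down (joint lever above 0.76 rad) and at rest, and the stopper is pressed home to within 1.5 mm (joint stopper above 5.5 mm of 7 mm) (value of joint lever between 0.76 and 0.88 rad and value of joint stopper above 0.0055 m and velocity of joint lever between -0.05 and 0.05 rad/s); the robot touches nothing.
It fails at once if a loose thing was shifted by more than 20 mm, lifted by more than 15 mm or tipped over (distance of any of vial_a, vial_b, vial_c, stopper_jar, gauge, wash_bottle, dish, tweezers from where it was at the start of the episode above 0.02 m or height (world z) of any of vial_a, vial_b, vial_c, stopper_jar, gauge, wash_bottle, dish, tweezers above 0.015 m or angle between any of vial_a, vial_b, vial_c, stopper_jar, gauge, wash_bottle, dish, tweezers's own z axis and vertical above 0.5 rad).
It fails at once if the lever was lifted above its raised position (joint lever below -0.08) (value of joint lever below -0.08 rad).
It also fails if it takes over 42 s, if anything falls off the work surface, if the arm or the gripper's body presses on something with over 40 N, if the wrist force passes 120 N, or if a joint passes its speed limit or range.

ROBOT

A 7-joint arm with a two-finger parallel gripper is mounted at the origin on the work surface. World frame = base frame: x ahead of the robot, y to its left, z up, the work surface at z = 0. Lengths are in m, angles in rad, forces in N, time in s.
With the tool pointing down it reaches from about 0.35 to 0.9 m from the base axis. Payload 19.9 kg.
Tool frame: the origin (TCP) lies midway between the tips of the shut fingers; the grasp point (between the pads) lies bot.grasp_offset behind it (bot.grasp_offset is the distance from the TCP to the grasp point, in m); z points along the fingers, x is the direction in which the jaws open and shut, and the axes are right-handed (so a half turn about z gives the same grasp; the last joint's range is limited). The gripper opens to 85 mm and grips with 20 to 120 N. Pads are 22 mm wide; open, the fingers measure 114 mm over their backs; the gripper's body (76 mm by 85 mm) begins 54 mm behind the grasp point. The pads swing forward as they close: fully open they stand 13 mm farther back than shut.
Start: joints at [-1.22, 0.417, -0.01, 1.614, 0.005, 1.111, -0.053], TCP at [0.239, 0.578, 0.231] pointing down, gripper open.
Joint ranges: [-2.81, 2.81], [-0.39, 2.02], [-1.27, 1.25], [0.06, 2.57], [-1.19, 4.33], [0.19, 2], [-2.82, 2.82]. Speed limits (rad/s): [1.89, 1.89, 2.39, 2.39, 3.01, 3.01, 3.01].

INTERFACE

Orientations are given as a rotation vector (axis times angle).
In Python, from station import bot, optics gives the robot as it stands.
- The arm moves only by the shell command python3 -m handwheel 'ROWS' [FORCE]. ROWS is JSON, a list of rows, each an object of numbers: "tx", "ty", "tz": the shift along the world's x, y, z in mm; "wx", "wy", "wz": the turn, a rotation vector about the world's x, y, z in rad; "gripper": the opening, from 0 (shut) to 1 (fully open). A call has 1 to 12 rows; each row shifts and turns the commanded pose from where the row before left it; what a row does not reach is not made up. A row lasts 1/12 s, in which the tool goes at most 41.7 mm and 7.16 degrees, less where a joint would pass 70% of its speed; a pose out of reach is approached as far as the arm can. A call is refused whole if a number of a shift passes 41.7 or a number of a turn 0.125, either way. A call with a gripper value outside its range is refused whole. The fingers move at their own pace and stop on an object; FORCE is the grip in N (left out, the last holds). Time passes only in rows, so rows that do not move let the fingers close. It gives the time, the measured TCP pose, the force and the opening at its end, in the units of the state.
- bot.sense(): the state, without advancing time (a new reading comes with each control period).
- optics.snapshot(name): name is "scene" or "top"; returns the picture (384x512x3 uint8, blue, green, red); there is no depth.
- optics.camera_info(name): a dict with "intrinsics" (3x3 intrinsics, pixels), "view" (4x4, takes a point from world to camera coordinates). Camera axes: x right, y down, z forward; pixel columns grow to the right and rows downward; lengths in m; the calibration is good to about 2 mm. A picture is of the moment at which its call begins. camera_info takes no time and is no camera call.
- bot.sign_off(): hands the job in, once; it reports no verdict.
The state is a dict: "time_s": time; "joint_pos": joint angles; "dq": joint speeds; "tau": joint torques, N m; "tcp_pos": TCP position; "ee_rot": TCP orientation; "wrist_force": force on the tool from outside, world axes, zero at the start; "wrist_torque": the same for the moment, N m; "opening": finger opening in m.
Only numpy, scipy, OpenCV 4.12 (cv2) and the standard library are available. Lean on these libraries where they do the work, as an engineer would, in place of code of your own. Each camera call takes 0.05 s, during which the arm holds its last target.

## Working session

There is one attempt and no reset: what is moved stays moved. The work goes in short steps, Python scripts to look and compute and a shell command to move; the robot and the scene stay as the last step left them, time stands still between calls to the robot, and variables do not carry over. Pictures are saved under pics/ and viewed, and the job is handed in when it is done.

```bash
mkdir -p pics; python3 - <<'E'
from station import bot, optics
import cv2, numpy as np
s=bot.sense(); print({k:np.round(v,3).tolist() for k,v in s.items()}, bot.grasp_offset)
for n in("scene","top"):
    im=optics.snapshot(n); cv2.imwrite(f"pics/{n}0.png",im)
    c=optics.camera_info(n); print(n,np.round(c["intrinsics"],1).tolist(),np.round(c["view"],3).tolist())
E
```

```text
{'time_s': 0.0, 'joint_pos': [-1.22, 0.418, -0.01, 1.614, 0.005, 1.111, -0.053], 'dq': [0.002, -0.001, 0.001, 0.001, 0.001, -0.0, -0.001], 'tau': [0.0, -86.446, 0.679, -43.488, 0.019, 0.008, 0.0], 'tcp_pos': [0.239, 0.577, 0.231], 'ee_rot': [2.611, 1.746, -0.002], 'wrist_force': [-0.441, -0.125, -0.239], 'wrist_torque': [-0.01, 0.04, -0.009], 'opening': 0.086} 0.0187
scene [[444.7, 0.0, 252.8], [0.0, 444.7, 193.8], [0.0, 0.0, 1.0]] [[0.124, 0.992, 0.021, -0.056], [0.643, -0.064, -0.763, -0.225], [-0.756, 0.108, -0.646, 1.88], [0.0, 0.0, 0.0, 1.0]]
top [[354.0, 0.0, 257.8], [0.0, 354.0, 191.8], [0.0, 0.0, 1.0]] [[-0.015, -1.0, -0.007, -0.006], [-0.993, 0.015, -0.116, 0.596], [0.116, 0.005, -0.993, 1.213], [0.0, 0.0, 0.0, 1.0]]
```

View pics/scene0.png

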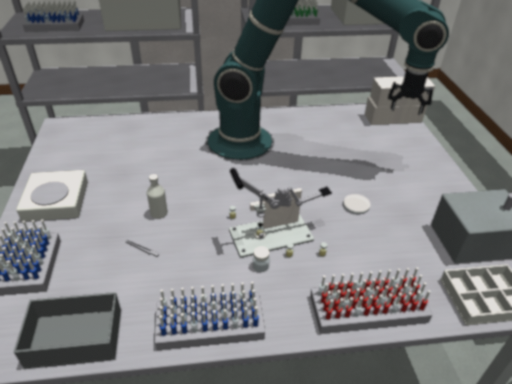

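View pics/top0.png

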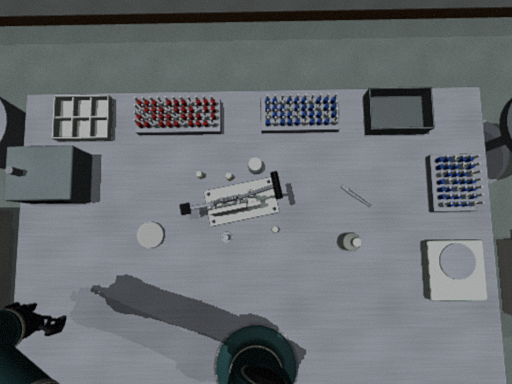

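The scene view shows the black handle at about (237,178) and the pawl paddle at (326,191). In the top view they are at (277,185) and (185,208). I'll mask both and triangulate.

```bash
cat > h.py <<'E'
import cv2, numpy as np
from station import bot, optics
def P(n):
    c=optics.camera_info(n); return np.array(c["intrinsics"])@np.array(c["view"])[:3]
def tri(a,b):
    X=cv2.triangulatePoints(P("scene"),P("top"),np.array(a,float).reshape(2,1),np.array(b,float).reshape(2,1)); return (X[:3]/X[3]).ravel()
def onplane(n,uv,z):
    c=optics.camera_info(n); V=np.array(c["view"]); R=V[:3,:3]; o=-R.T@V[:3,3]
    d=R.T@np.linalg.inv(np.array(c["intrinsics"]))@np.array([uv[0],uv[1],1.]); return o+d*(z-o[2])/d[2]
def blobs(im,box,thr=45,minA=12):
    x0,y0,x1,y1=box; m=(im[y0:y1,x0:x1].max(2)<thr).astype(np.uint8)
    n,l,s,c=cv2.connectedComponentsWithStats(m)
    return [(int(s[i,4]),(c[i]+[x0,y0]).round(1).tolist(),(s[i,:4]+[x0,y0,0,0]).tolist()) for i in range(1,n) if s[i,4]>=minA]
E
python3 - <<'E'
from h import *
a=cv2.imread("pics/scene0.png");b=cv2.imread("pics/top0.png")
print(blobs(a,(200,155,345,260)));print(blobs(b,(165,160,300,235)))
cv2.imwrite("pics/c1.png",cv2.resize(a[155:275,200:360],None,fx=5,fy=5,interpolation=cv2.INTER_CUBIC))
cv2.imwrite("pics/c2.png",cv2.resize(b[150:250,170:300],None,fx=6,fy=6,interpolation=cv2.INTER_CUBIC))
print(tri((237,178),(277,185)),tri((326,191),(185,208)))
E
```

```text
[(85, [236.8, 179.0], [231, 170, 13, 18]), (36, [324.9, 191.3], [321, 189, 9, 6])]
[(178, [276.2, 184.9], [271, 172, 12, 27]), (95, [185.0, 208.7], [180, 203, 11, 12]), (29, [224.7, 212.5], [214, 210, 22, 6])]
[ 0.58822801 -0.06948554  0.26575139] [0.53463184 0.21810988 0.14944853]
```

View pics/c1.png

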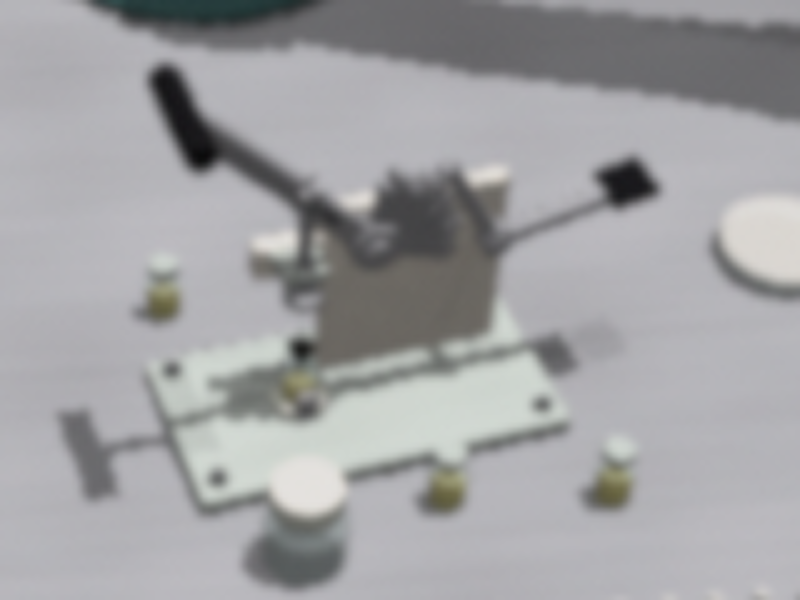

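View pics/c2.png

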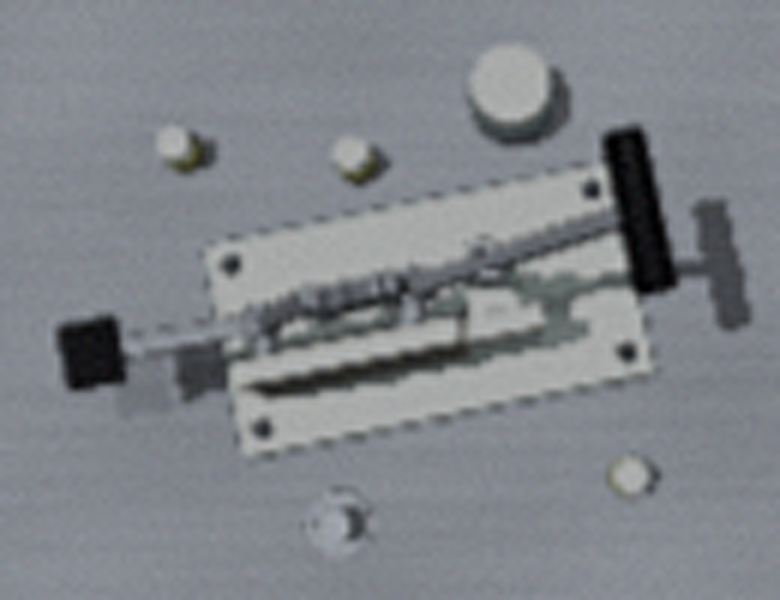

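```bash
python3 - <<'E'
from h import *
h=tri((236.8,179),(276.2,184.9)); p=tri((325.2,191.3),(185.0,208.7)); print(h,p)
d=(p-h)[:2]; L=np.hypot(*d); yh=d/L; print(L,'yaw',np.arctan2(-yh[0],yh[1]))
# plate edges from top crop (px/6+offset), z=.014
q=lambda u,v:onplane("top",(170+u/6,150+v/6),.014)
for u,v in((210,242),(600,165),(655,372),(248,455)):print(q(u,v))
# lever from horizontal dist
piv=p[:2]-.170*yh; print('piv',piv,'r',np.hypot(*(h[:2]-piv)), 'ang from z',np.arcsin((h[2]-.14)/.175))
for n,(u,v),z in(("gauge",(338,523),.036),("va",(632,475),.045),("vb",(355,157),.045),("vc",(178,145),.045),("jar",(512,85),.065)):print(n,onplane("top",(170+u/6,150+v/6),z).round(3))
E
```

```text
[ 0.58878834 -0.06903365  0.2625003 ] [0.53234286 0.21736626 0.14650631]
0.29190923573953353 yaw 0.19459229395174482
[0.60670938 0.17413104 0.014     ]
[ 0.64960098 -0.05983401  0.014     ]
[ 0.52498462 -0.09011345  0.014     ]
[0.47956531 0.15132738 0.014     ]
piv [0.56521517 0.05057474] r 0.12190923573953352 ang from z 0.7753998949963462
gauge [0.439 0.096 0.036]
va [ 0.464 -0.074  0.045]
vb [0.652 0.084 0.045]
vc [0.66  0.188 0.045]
jar [ 0.689 -0.008  0.065]
```

Triangulation puts the handle at (0.589,-0.069,0.263) and the paddle at (0.533,0.217,~0.148). From the base plate's corners, the pivot is about (0.564,0.049) and the yaw about 0.187, which agrees with those points. Next I shut the gripper and move above the paddle.

```bash
python3 -m handwheel '[{"tx":10,"ty":-12,"gripper":0},{"tx":22,"ty":-28,"gripper":0},{"tx":24,"ty":-30,"gripper":0},{"tx":24,"ty":-30,"gripper":0},{"tx":24,"ty":-30,"gripper":0},{"tx":24,"ty":-30,"gripper":0},{"tx":24,"ty":-30,"gripper":0},{"tx":24,"ty":-30,"gripper":0},{"tx":24,"ty":-30,"gripper":0},{"tx":24,"ty":-30,"gripper":0},{"tx":24,"ty":-30,"gripper":0},{"tx":10,"ty":-12,"gripper":0}]' 40
```

```text
validation failed for argument at $[0]...
```

```bash
python3 -m handwheel '[{"tx":10,"ty":-12,"tz":0,"wx":0,"wy":0,"wz":0,"gripper":0}]' 40
```

```text
time_s: 0.18
tcp_pos: [0.2464, 0.5669, 0.2307]
ee_rot: [-2.608, -1.751, 0.002]
wrist_force: [-0.2, 1.0, 0.5]
opening: 0.0753
```

All seven keys are required in every row.

```bash
python3 -m handwheel '[{"tx":22,"ty":-28,"tz":0,"wx":0,"wy":0,"wz":0,"gripper":0},{"tx":24,"ty":-30,"tz":0,"wx":0,"wy":0,"wz":0,"gripper":0},{"tx":24,"ty":-30,"tz":0,"wx":0,"wy":0,"wz":0,"gripper":0},{"tx":24,"ty":-30,"tz":0,"wx":0,"wy":0,"wz":0,"gripper":0},{"tx":24,"ty":-30,"tz":0,"wx":0,"wy":0,"wz":0,"gripper":0},{"tx":24,"ty":-30,"tz":0,"wx":0,"wy":0,"wz":0,"gripper":0},{"tx":24,"ty":-30,"tz":0,"wx":0,"wy":0,"wz":0,"gripper":0},{"tx":24,"ty":-30,"tz":0,"wx":0,"wy":0,"wz":0,"gripper":0},{"tx":24,"ty":-30,"tz":0,"wx":0,"wy":0,"wz":0,"gripper":0},{"tx":24,"ty":-30,"tz":0,"wx":0,"wy":0,"wz":0,"gripper":0},{"tx":24,"ty":-30,"tz":0,"wx":0,"wy":0,"wz":0,"gripper":0},{"tx":12,"ty":-15,"tz":0,"wx":0,"wy":0,"wz":0,"gripper":0}]'
```

```text
time_s: 1.18
tcp_pos: [0.525, 0.2176, 0.2312]
ee_rot: [2.614, 1.74, -0.0]
wrist_force: [0.4, -0.2, 0.3]
opening: -0.0001
```

```bash
python3 -m handwheel '[{"tx":9,"ty":-4,"tz":-20,"wx":0,"wy":0,"wz":0,"gripper":0},{"tx":0,"ty":0,"tz":-25,"wx":0,"wy":0,"wz":0,"gripper":0},{"tx":0,"ty":0,"tz":-20,"wx":0,"wy":0,"wz":0,"gripper":0},{"tx":0,"ty":0,"tz":0,"wx":0,"wy":0,"wz":0,"gripper":0},{"tx":0,"ty":0,"tz":0,"wx":0,"wy":0,"wz":0,"gripper":0}]'
python3 - <<'E'
from h import *
a=optics.snapshot("scene");b=optics.snapshot("top")
c=np.hstack([cv2.resize(a[130:230,230:360],(480,370),interpolation=2),cv2.resize(b[150:250,150:280],(320,246),interpolation=2).copy() if 0 else cv2.resize(b[150:250,130:200],(259,370),interpolation=2)])
cv2.imwrite("pics/p1.png",c); print(np.round(bot.sense()['tcp_pos'],4))
E
```

```text
time_s: 1.6
tcp_pos: [0.5313, 0.2181, 0.166]
ee_rot: [-2.612, -1.746, 0.003]
wrist_force: [0.0, 1.1, 0.2]
opening: -0.0
[0.5321 0.2187 0.1676]
```

View pics/p1.png

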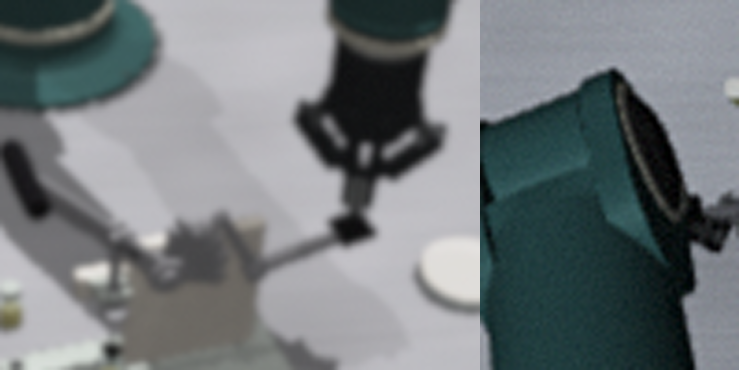

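The shut fingertip, at about (358,208) in the crop, is right above the black paddle at (352,228). Now I press down.

```bash
python3 -m handwheel '[{"tx":0,"ty":-1,"tz":-6,"wx":0,"wy":0,"wz":0,"gripper":0},{"tx":0,"ty":0,"tz":-6,"wx":0,"wy":0,"wz":0,"gripper":0},{"tx":0,"ty":0,"tz":-6,"wx":0,"wy":0,"wz":0,"gripper":0},{"tx":0,"ty":0,"tz":-6,"wx":0,"wy":0,"wz":0,"gripper":0},{"tx":0,"ty":0,"tz":-5,"wx":0,"wy":0,"wz":0,"gripper":0}]'
python3 -m handwheel '[{"tx":0,"ty":0,"tz":-5,"wx":0,"wy":0,"wz":0,"gripper":0},{"tx":0,"ty":0,"tz":-5,"wx":0,"wy":0,"wz":0,"gripper":0},{"tx":0,"ty":0,"tz":-5,"wx":0,"wy":0,"wz":0,"gripper":0}]'
```

```text
time_s: 2.12
tcp_pos: [0.5316, 0.2178, 0.1367]
ee_rot: [-2.611, -1.747, -0.0]
wrist_force: [0.6, 2.1, 2.1]
opening: -0.0
time_s: 2.37
tcp_pos: [0.5316, 0.2178, 0.1218]
ee_rot: [-2.611, -1.747, -0.0]
wrist_force: [-0.9, 2.6, 3.0]
opening: -0.0
```

```bash
python3 -m handwheel '[{"tx":0,"ty":0,"tz":-3,"wx":0,"wy":0,"wz":0,"gripper":0},{"tx":0,"ty":0,"tz":-2,"wx":0,"wy":0,"wz":0,"gripper":0},{"tx":0,"ty":0,"tz":0,"wx":0,"wy":0,"wz":0,"gripper":0},{"tx":0,"ty":0,"tz":0,"wx":0,"wy":0,"wz":0,"gripper":0}]'
python3 - <<'E'
from h import *
a=optics.snapshot("scene")
cv2.imwrite("pics/p2.png",cv2.resize(a[130:230,230:360],(650,500),interpolation=2))
s=bot.sense();print(np.round(s['tcp_pos'],4),s['wrist_force'])
E
```

```text
time_s: 2.7
tcp_pos: [0.5316, 0.2173, 0.1171]
ee_rot: [2.611, 1.746, -0.001]
wrist_force: [0.4, -0.0, 0.5]
opening: -0.0003
[0.5316 0.2173 0.1172] [ 0.47929071 -0.51890932  0.36115601]
```

View pics/p2.png

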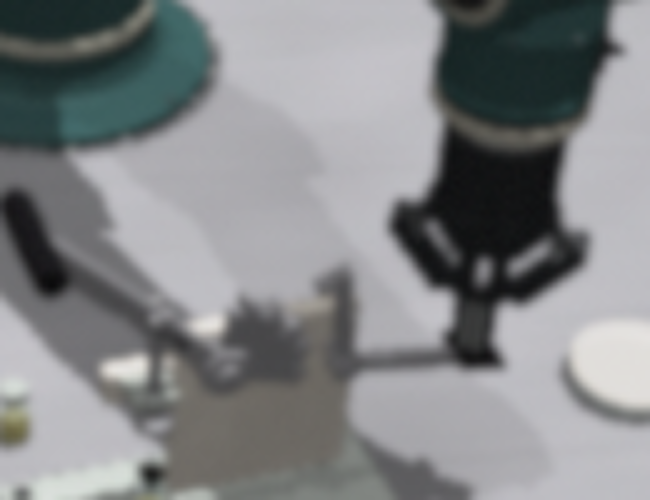

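The paddle is down and the hook stands clear of the teeth, with a gap in the crop at about (315,300). I'll go a little further until the stop, then lift off.

```bash
python3 -m handwheel '[{"tx":0,"ty":0,"tz":-2,"wx":0,"wy":0,"wz":0,"gripper":0},{"tx":0,"ty":0,"tz":-1,"wx":0,"wy":0,"wz":0,"gripper":0},{"tx":0,"ty":0,"tz":0,"wx":0,"wy":0,"wz":0,"gripper":0}]'
```

```text
time_s: 3.0
tcp_pos: [0.5321, 0.2173, 0.1151]
ee_rot: [2.611, 1.746, 0.001]
wrist_force: [-5.0, -2.6, 16.7]
opening: -0.0004
```

```bash
python3 -m handwheel '[{"tx":0,"ty":0,"tz":15,"wx":0,"wy":0,"wz":0,"gripper":0},{"tx":0,"ty":0,"tz":35,"wx":0,"wy":0,"wz":0,"gripper":0},{"tx":0,"ty":0,"tz":40,"wx":0,"wy":0,"wz":0,"gripper":0},{"tx":0,"ty":0,"tz":40,"wx":0,"wy":0,"wz":0,"gripper":0},{"tx":0,"ty":0,"tz":40,"wx":0,"wy":0,"wz":0,"gripper":0},{"tx":0,"ty":0,"tz":25,"wx":0,"wy":0,"wz":0,"gripper":0},{"tx":0,"ty":0,"tz":0,"wx":0,"wy":0,"wz":0,"gripper":0}]'
python3 - <<'E'
from h import *
a=optics.snapshot("scene")
cv2.imwrite("pics/p3.png",cv2.resize(a[130:230,230:360],(650,500),interpolation=2))
print(blobs(a,(200,155,250,200)))
E
```

```text
time_s: 3.58
tcp_pos: [0.5333, 0.2181, 0.3151]
ee_rot: [2.611, 1.746, 0.012]
wrist_force: [1.1, -0.0, -0.5]
opening: 0.0005
[(108, [236.5, 179.0], [231, 169, 13, 20])]
```

View pics/p3.png

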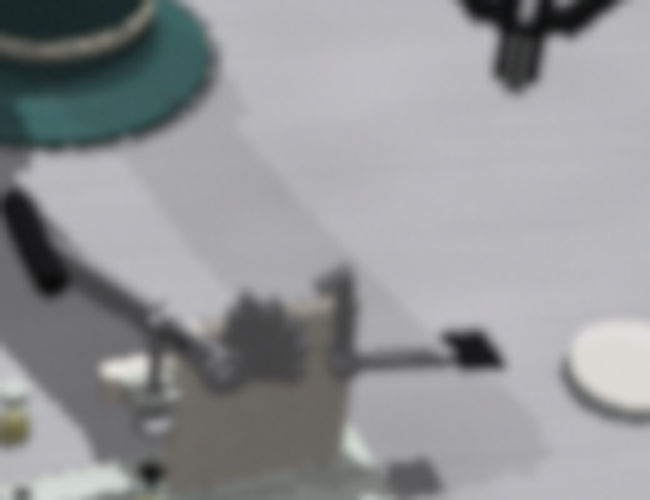

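The pawl hit its stop with 17 N and stayed down, and the lever hasn't moved. Now I go above the handle.

```bash
python3 -m handwheel '[{"tx":3,"ty":-15,"tz":0,"wx":0,"wy":0,"wz":0,"gripper":0},{"tx":6,"ty":-30,"tz":0,"wx":0,"wy":0,"wz":0,"gripper":0},{"tx":6,"ty":-32,"tz":0,"wx":0,"wy":0,"wz":0,"gripper":0},{"tx":6,"ty":-32,"tz":0,"wx":0,"wy":0,"wz":0,"gripper":0},{"tx":6,"ty":-32,"tz":0,"wx":0,"wy":0,"wz":0,"gripper":0},{"tx":6,"ty":-32,"tz":0,"wx":0,"wy":0,"wz":0,"gripper":0},{"tx":6,"ty":-32,"tz":0,"wx":0,"wy":0,"wz":0,"gripper":0},{"tx":6,"ty":-32,"tz":0,"wx":0,"wy":0,"wz":0,"gripper":0},{"tx":6,"ty":-32,"tz":0,"wx":0,"wy":0,"wz":0,"gripper":0},{"tx":4,"ty":-20,"tz":-10,"wx":0,"wy":0,"wz":0,"gripper":0},{"tx":0,"ty":0,"tz":-10,"wx":0,"wy":0,"wz":0,"gripper":0},{"tx":0,"ty":0,"tz":0,"wx":0,"wy":0,"wz":0,"gripper":0}]'
python3 - <<'E'
from h import *
a=optics.snapshot("scene");b=optics.snapshot("top")
c=np.hstack([cv2.resize(a[100:230,190:320],(400,400),interpolation=2),cv2.resize(b[130:230,220:320],(400,400),interpolation=2)])
cv2.imwrite("pics/p4.png",c); print(np.round(bot.sense()['tcp_pos'],4))
E
```

```text
time_s: 4.63
tcp_pos: [0.5855, -0.0725, 0.2864]
ee_rot: [-2.612, -1.743, 0.006]
wrist_force: [-0.4, 0.9, -0.5]
opening: -0.0002
[ 0.5863 -0.0706  0.2885]
```

View pics/p4.png

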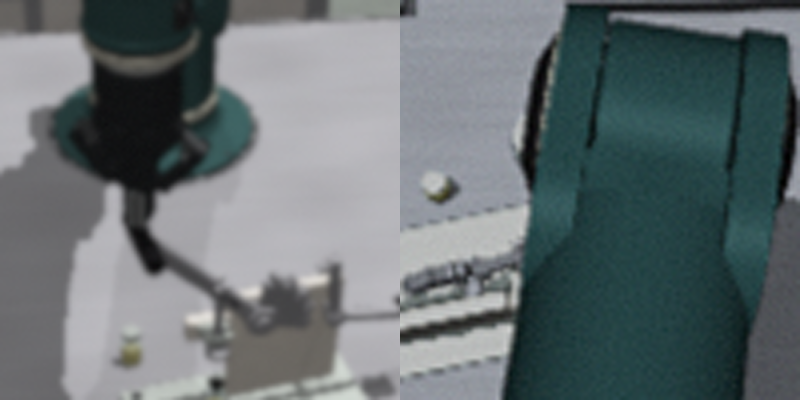

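The fingertip is just above the handle: in the left crop the tip is at (138,220) and the handle runs down to (155,268). Now I follow the arc down, watching the force.

```bash
python3 -m handwheel '[{"tx":0.5,"ty":0,"tz":-6,"wx":0,"wy":0,"wz":0,"gripper":0},{"tx":0.5,"ty":0,"tz":-6,"wx":0,"wy":0,"wz":0,"gripper":0},{"tx":0.9,"ty":-4.9,"tz":-6,"wx":0,"wy":0,"wz":0,"gripper":0},{"tx":0.9,"ty":-4.9,"tz":-6,"wx":0,"wy":0,"wz":0,"gripper":0}]'
python3 -m handwheel '[{"tx":0.9,"ty":-4.9,"tz":-6,"wx":0,"wy":0,"wz":0,"gripper":0},{"tx":0.9,"ty":-4.9,"tz":-6,"wx":0,"wy":0,"wz":0,"gripper":0},{"tx":0,"ty":0,"tz":0,"wx":0,"wy":0,"wz":0,"gripper":0}]'
python3 - <<'E'
from h import *
a=optics.snapshot("scene")
cv2.imwrite("pics/p5.png",cv2.resize(a[130:260,190:350],(800,650))[:600]); print(np.round(bot.sense()['tcp_pos'],4))
E
```

```text
time_s: 5.07
tcp_pos: [0.5901, -0.0813, 0.2656]
ee_rot: [2.609, 1.747, 0.002]
wrist_force: [1.7, -3.9, 8.3]
opening: -0.0002
time_s: 5.32
tcp_pos: [0.5915, -0.092, 0.2526]
ee_rot: [2.611, 1.745, -0.0]
wrist_force: [0.5, -0.2, -1.4]
opening: 0.0002
[ 0.5912 -0.0911  0.2528]
```

View pics/p5.png

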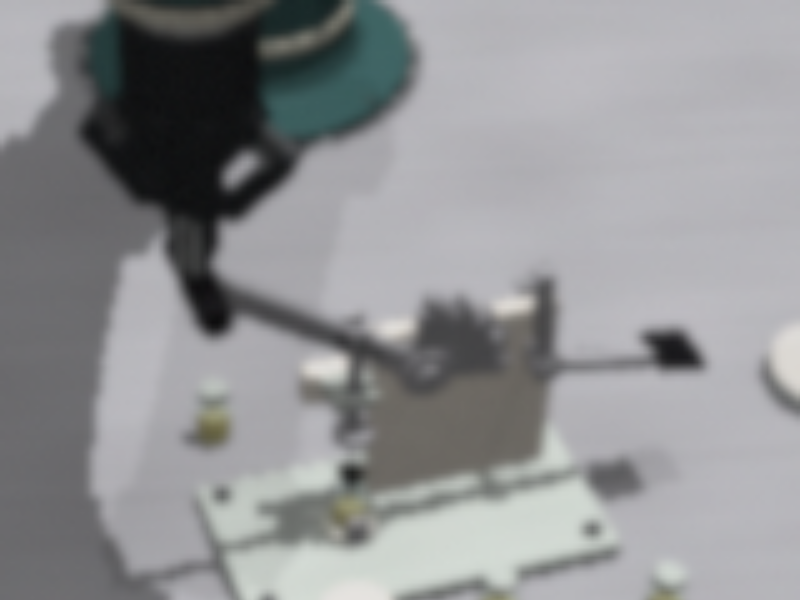

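The tip is seated on the handle at (205,290) in the crop, the lever is swinging down and the pawl stays clear. I'll continue.

```bash
python3 -m handwheel '[{"tx":0.8,"ty":-4.1,"tz":-7.7,"wx":0,"wy":0,"wz":0,"gripper":0},{"tx":0.8,"ty":-4.1,"tz":-7.7,"wx":0,"wy":0,"wz":0,"gripper":0},{"tx":0.8,"ty":-4.1,"tz":-7.7,"wx":0,"wy":0,"wz":0,"gripper":0},{"tx":0.8,"ty":-4.1,"tz":-7.7,"wx":0,"wy":0,"wz":0,"gripper":0}]'
python3 -m handwheel '[{"tx":0.5,"ty":-2.5,"tz":-8.3,"wx":0,"wy":0,"wz":0,"gripper":0},{"tx":0.5,"ty":-2.5,"tz":-8.3,"wx":0,"wy":0,"wz":0,"gripper":0},{"tx":0.5,"ty":-2.5,"tz":-8.3,"wx":0,"wy":0,"wz":0,"gripper":0},{"tx":0.5,"ty":-2.5,"tz":-8.3,"wx":0,"wy":0,"wz":0,"gripper":0}]'
python3 -m handwheel '[{"tx":0.1,"ty":-0.6,"tz":-5.5,"wx":0,"wy":0,"wz":0,"gripper":0},{"tx":0.1,"ty":-0.6,"tz":-5.5,"wx":0,"wy":0,"wz":0,"gripper":0},{"tx":0.1,"ty":-0.6,"tz":-5.5,"wx":0,"wy":0,"wz":0,"gripper":0}]'
```

```text
time_s: 5.7
tcp_pos: [0.5951, -0.108, 0.2228]
ee_rot: [2.609, 1.746, 0.002]
wrist_force: [1.6, -5.7, 5.0]
opening: -0.0002
time_s: 6.03
tcp_pos: [0.5968, -0.1175, 0.1891]
ee_rot: [2.61, 1.746, 0.001]
wrist_force: [1.6, -3.6, 4.8]
opening: 0.0
time_s: 6.28
tcp_pos: [0.5967, -0.119, 0.1723]
ee_rot: [2.611, 1.747, -0.0]
wrist_force: [-0.2, -3.1, 3.6]
opening: 0.0001
```

```bash
python3 -m handwheel '[{"tx":0.1,"ty":-0.5,"tz":-5,"wx":0,"wy":0,"wz":0,"gripper":0},{"tx":0.1,"ty":-0.3,"tz":-5,"wx":0,"wy":0,"wz":0,"gripper":0},{"tx":0,"ty":0,"tz":-4,"wx":0,"wy":0,"wz":0,"gripper":0}]'
python3 -m handwheel '[{"tx":0,"ty":0,"tz":-3,"wx":0,"wy":0,"wz":0,"gripper":0},{"tx":0,"ty":0,"tz":-2,"wx":0,"wy":0,"wz":0,"gripper":0},{"tx":0,"ty":0,"tz":0,"wx":0,"wy":0,"wz":0,"gripper":0}]'
```

```text
time_s: 6.53
tcp_pos: [0.5971, -0.1203, 0.1585]
ee_rot: [2.611, 1.746, 0.0]
wrist_force: [-0.2, -4.5, 5.6]
opening: -0.0001
time_s: 6.78
tcp_pos: [0.5969, -0.1199, 0.1533]
ee_rot: [-2.611, -1.747, 0.0]
wrist_force: [-0.3, -0.5, 0.9]
opening: -0.0002
```

```bash
python3 -m handwheel '[{"tx":0,"ty":0,"tz":-2,"wx":0,"wy":0,"wz":0,"gripper":0},{"tx":0,"ty":0,"tz":-1,"wx":0,"wy":0,"wz":0,"gripper":0},{"tx":0,"ty":0,"tz":0,"wx":0,"wy":0,"wz":0,"gripper":0}]'
python3 - <<'E'
from h import *
a=optics.snapshot("scene")
cv2.imwrite("pics/p6.png",cv2.resize(a[130:260,190:350],(800,650))[:600]); print(np.round(bot.sense()['tcp_pos'],4))
E
```

```text
time_s: 7.03
tcp_pos: [0.5969, -0.1199, 0.1506]
ee_rot: [-2.611, -1.747, 0.0]
wrist_force: [0.5, -2.5, 1.8]
opening: 0.0
[ 0.5969 -0.1198  0.1506]
```

View pics/p6.png

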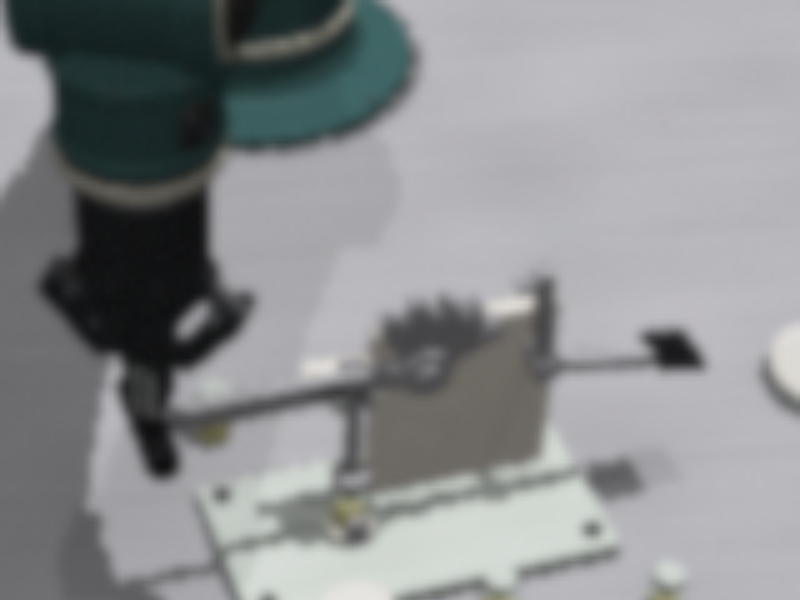

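The lever is nearly level, but there is no stop force yet. I'll keep going in small steps.

```bash
python3 -m handwheel '[{"tx":0,"ty":0,"tz":-1,"wx":0,"wy":0,"wz":0,"gripper":0},{"tx":0,"ty":0,"tz":-1,"wx":0,"wy":0,"wz":0,"gripper":0}]'
python3 -m handwheel '[{"tx":0,"ty":0,"tz":-1,"wx":0,"wy":0,"wz":0,"gripper":0},{"tx":0,"ty":0,"tz":0,"wx":0,"wy":0,"wz":0,"gripper":0}]'
```

```text
time_s: 7.25
tcp_pos: [0.597, -0.1199, 0.1491]
ee_rot: [2.611, 1.747, 0.001]
wrist_force: [-3.9, -1.1, 13.7]
opening: 0.0001
time_s: 7.42
tcp_pos: [0.597, -0.1199, 0.1484]
ee_rot: [2.611, 1.747, 0.001]
wrist_force: [-4.3, -0.6, 13.5]
opening: -0.0006
```

```bash
python3 -m handwheel '[{"tx":0,"ty":0,"tz":-1,"wx":0,"wy":0,"wz":0,"gripper":0},{"tx":0,"ty":0,"tz":-0.5,"wx":0,"wy":0,"wz":0,"gripper":0},{"tx":0,"ty":0,"tz":0,"wx":0,"wy":0,"wz":0,"gripper":0},{"tx":0,"ty":0,"tz":0,"wx":0,"wy":0,"wz":0,"gripper":0}]'
```

```text
time_s: 7.75
tcp_pos: [0.5971, -0.1199, 0.1473]
ee_rot: [2.611, 1.746, 0.001]
wrist_force: [-6.9, -0.6, 20.3]
opening: 0.0
```

Force climbs with almost no travel (20 N at z 0.147), so this is the stop. I lift straight off and check.

```bash
python3 -m handwheel '[{"tx":0,"ty":0,"tz":6,"wx":0,"wy":0,"wz":0,"gripper":0},{"tx":0,"ty":0,"tz":15,"wx":0,"wy":0,"wz":0,"gripper":0},{"tx":0,"ty":0,"tz":35,"wx":0,"wy":0,"wz":0,"gripper":0},{"tx":0,"ty":0,"tz":40,"wx":0,"wy":0,"wz":0,"gripper":0},{"tx":0,"ty":-30,"tz":25,"wx":0,"wy":0,"wz":0,"gripper":0},{"tx":-30,"ty":-20,"tz":10,"wx":0,"wy":0,"wz":0,"gripper":0},{"tx":-35,"ty":-20,"tz":0,"wx":0,"wy":0,"wz":0,"gripper":0},{"tx":-35,"ty":-20,"tz":0,"wx":0,"wy":0,"wz":0,"gripper":0},{"tx":-35,"ty":-20,"tz":0,"wx":0,"wy":0,"wz":0,"gripper":0},{"tx":-10,"ty":-5,"tz":0,"wx":0,"wy":0,"wz":0,"gripper":0},{"tx":0,"ty":0,"tz":0,"wx":0,"wy":0,"wz":0,"gripper":0},{"tx":0,"ty":0,"tz":0,"wx":0,"wy":0,"wz":0,"gripper":0}]'
python3 - <<'E'
from h import *
a=optics.snapshot("scene");b=optics.snapshot("top")
cv2.imwrite("pics/s7.png",a)
cv2.imwrite("pics/p7.png",np.hstack([cv2.resize(a[160:280,200:340],(467,400),interpolation=2),cv2.resize(b[150:250,170:250+0],(320,400),interpolation=2)])); cv2.imwrite("pics/t7.png",b)
print(blobs(a,(200,195,345,245)));print(blobs(b,(165,160,310,235)));print(np.round(bot.sense()['tcp_pos'],4))
E
```

```text
time_s: 8.75
tcp_pos: [0.4518, -0.2347, 0.2774]
ee_rot: [-2.611, -1.746, -0.001]
wrist_force: [-0.3, 0.8, 0.4]
opening: 0.0
[(26, [324.3, 199.9], [321, 198, 8, 5]), (75, [219.4, 215.3], [215, 206, 10, 19])]
[(136, [290.7, 187.2], [286, 175, 10, 24]), (83, [186.6, 209.3], [182, 204, 10, 11])]
[ 0.4527 -0.2341  0.2771]
```

View pics/p7.png

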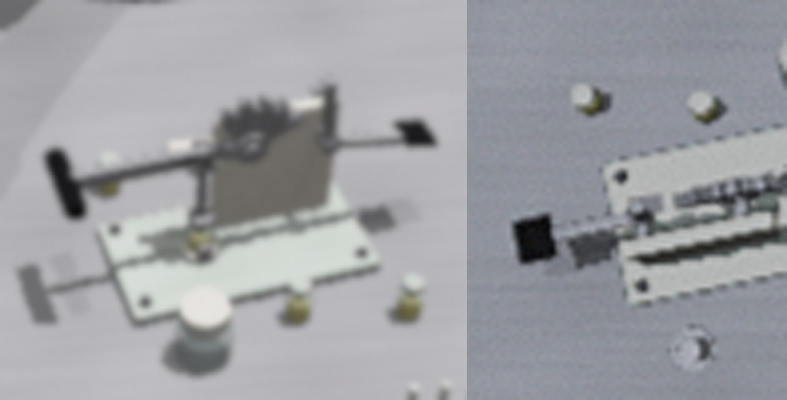

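View pics/t7.png

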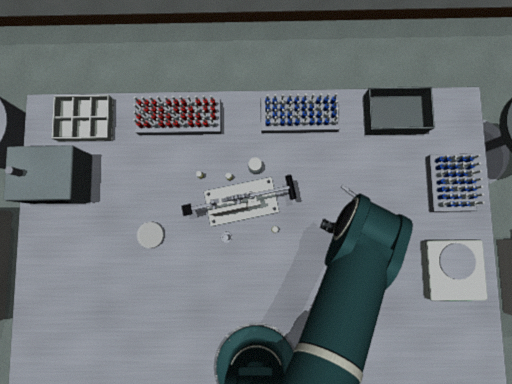

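```bash
python3 - <<'E'
from h import *
h=tri((219.4,215.3),(290.7,187.2)); p=tri((324.3,199.9),(186.6,209.3)); print(h,p, 'angle above level',np.arcsin((h[2]-.14)/.175), 'r',np.hypot(*(h[:2]-[.564,.049])))
# loose things: before/after difference near press, top view
a=cv2.imread("pics/top0.png");b=cv2.imread("pics/t7.png")
for n,(x,y) in dict(va=(275,229),vb=(229,176),vc=(199,174),jar=(255,164),gauge=(226,237),dish=(150,235)).items():
    r=20 if n=='dish' else 9
    t=a[y-r:y+r,x-r:x+r]; m=cv2.matchTemplate(b[y-r-8:y+r+8,x-r-8:x+r+8],t,cv2.TM_CCOEFF_NORMED); print(n,np.array(cv2.minMaxLoc(m)[3])-8,round(m.max(),2))
E
```

```text
[ 0.59771674 -0.12214006  0.13551668] [0.5327633  0.21922262 0.11069868] angle above level -0.025621790331871983 r 0.1744297496380397
va [0 0] 0.97
vb [0 0] 0.99
vc [0 0] 0.99
jar [0 0] 1.0
gauge [0 0] 0.98
dish [0 0] 0.99
```

```bash
python3 -c "
from station import bot
print(bot.sense()['wrist_force']); print(bot.sign_off())"
```

```text
[0.76735719 0.51321168 0.20810112]
the job is handed in; nothing more can be done
None
```

I pressed the pawl's tail down until it met its stop at about 17 N. Then, with the shut fingertips on top of the handle, I pushed the lever down past its teeth until it stopped moving at about 20 N. I lifted clear and handed the job in at about 9 s; no verdict was reported.

**Lever:** the handle triangulated at 135.5 mm above the bench. That is level to within a few millimetres (calculated angle -0.026 rad), and it stayed there after I let go. It reads about 4.5 mm below the nominal 140 mm, somewhat more than the roughly 2 mm calibration error.

**Pawl:** the tail stayed down, about 36 mm lower than at the start, with the hook clear of the teeth.

**Stopper:** I did not measure its depth directly. I take it as home because the lever reached its stop.

**Loose things:** the three vials, jar, gauge and dish showed no shift between the first and last top views. I did not check the wash bottle and tweezers the same way, because the arm was near them in the last view. The arm passed well above them and the wrist force was near zero at the end.

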